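# Read a colour standard through the third filter

### The arm

A 6-joint arm with a two-finger parallel gripper is mounted at the origin on a cart in front of the work surface, level with it; the furniture and walls round the work are solid. World frame = base frame: x ahead of the robot, y to its left, z up, the work surface at z = 0. Lengths are in m, angles in degrees, forces in N, time in s.
With the tool pointing down it reaches from about 0.4 to 0.825 m from the base axis. Payload 7 kg.
Tool frame: the origin (TCP) lies midway between the tips of the shut fingers; the grasp point (between the pads) lies 19 mm behind it; z points along the fingers, y is the line along which they close (so a half turn about z gives the same grasp; the last joint's range is limited). The gripper opens to 88 mm and grips with 3 to 60 N. Pads are 19 mm wide; open, the fingers measure 130 mm over their backs; the gripper's body (78 mm by 193 mm) begins 47 mm behind the grasp point.
Start: joints at [83.199, 20.546, 0.682, 0, -70.136, -16.507], TCP at [0.267, 0.62, 0.227] pointing down, gripper open.
Joint ranges: [-176.03, 176.03], [-82.01, 121.73], [-58.28, 71.71], [-173.87, 95.51], [-174.79, -0.11], [-173.66, 173.66]. Speed limits (degrees/s): [136.94, 136.94, 172.46, 180, 180, 180].

### API

Orientations are given as [roll, pitch, yaw] about the fixed x, y, z axes, in that order (R = Rz(yaw) Ry(pitch) Rx(roll)).
In Python, from plant import ctrl gives the robot as it stands. The module is installed in compiled form; this text tells all that it offers.
- The arm moves only by the tool send_rows, never from a script. Its argument "plan" is a list that holds one entry, the list of rows, each a list of 6 numbers: the shift along the tool's x, y, z in parts of the range, where 1.0 means 400 mm, then the turn, a rotation vector about the tool's x, y, z in a scale on which 1.0 is 180 degrees. A call has 1 to 8 rows; each row is the pose to reach, as a shift and turn from the pose commanded when the call began, along the tool's axes at that moment; what a row does not reach only later rows make up. A row lasts 1/12 s, in which the tool goes at most 41.7 mm and 7.16 degrees, less where a joint would pass 70% of its speed; a pose out of reach is approached as far as the arm can. No shift or turn number may pass 1 either way. A call with a gripper value outside its range is refused whole. "fingers" is the opening, from 0 (shut) to 1 (fully open), set as the call begins (left out, the last holds). The fingers move at their own pace and stop on an object; the grip force is fixed at half the most. Time passes only in rows, so rows that repeat a pose let the fingers close. It gives the time, the measured TCP pose, the force, the opening and the grip force at its end, in the units of the state.
- ctrl.get_obs(): the state, without advancing time (a new reading comes with each control period).
- ctrl.snapshot(name): name is "side" or "top" or "wrist"; returns a dict with "img" (420x560x3 uint8, red, green, blue), "K" (3x3 intrinsics, pixels), "pose" (4x4, takes a point from camera to world coordinates). Camera axes: x right, y down, z forward; pixel columns grow to the right and rows downward; lengths in m; the calibration is good to about 2 mm. A picture is of the moment at which its call begins. There is no depth.
- ctrl.close_job(): hands the job in; it is judged then, once.
The state is a dict: "clock": time; "joint_pos": joint angles; "qvel": joint speeds; "tau": joint torques, N m; "tool_pos": TCP position; "orientation": TCP orientation; "force": force on the tool from outside, world axes, zero at the start; "moment": the same for the moment, N m; "opening": finger opening in m; "gripper_force": force on a finger pad.
Only numpy, scipy, OpenCV 4.12 (cv2) and the standard library are available. Lean on these libraries where they do the work, as an engineer would, in place of code of your own. Each camera call takes 0.05 s, during which the arm holds its last target. There are 200 camera calls.

### The job

Check the manual filter reader with its colour standard: roll the amber standard tube along the deck, without lifting or dragging it, up the reader's low ramp until it drops into the groove in front of the housing. Then turn the black filter knob clockwise to the third click counted from its end stop (it may have been left one click in), press the knob down as far as it goes at that click, and finish while still holding it down, because the reader only measures while the knob is held and it springs up when let go. Leave the timer, cap opener, dish and bottle beside it where they are.

Things in the scene. Friction and masses are not known exactly. Their poses are not given: they have to be found in the camera images.
- reader: White filter reader fixed on the deck. Frame: origin on the deck under the middle of the groove, x from the groove to the housing's back, y along the groove, z up. Housing: x = 13 (fence, front face) to 127 mm, y = +-92 mm, top at z = 38 mm. Knob axis at x = 66 mm, y = 0. On the top round the knob: scalloped filter disc 87 mm across, to z = 45 mm; plunger block at y = -54 to -78 mm, to z = 50 mm.
- ramp_crest (a point): Middle of the crest of the aluminium ramp, 4 mm above the deck. The ramp, 176 mm wide, rises from the deck 48 mm before the groove's middle to this crest (14 to 9 mm before it); behind it the groove, 22 mm wide, has a dark floor at deck height. Grey cheeks 20 mm high close its ends, 88 mm either side, from 20 mm before to 20 mm behind the groove's middle.
- groove_mid (a point): Where the middle of the tube's axis should come to lie: middle of the groove, 12 mm above the deck. Up to about 30 mm off along the groove is all right. In the groove the axis settles 0 to 1 mm behind this point.
- read_head (a point): Top of the black read head on the housing behind the knob, 53 mm above the deck; it is 34 mm deep and 30 mm wide, its near end 26 mm behind the knob's axis.
- standard_tube: Colour standard: sealed amber glass tube 20 mm across with a white paper band and a black collar, 24 mm across and 10 mm wide, at each end; 108 mm long over collars, 60 g, friction about 0.35. Origin at its middle on its axis, 12 mm above the deck; y runs along it. It starts on the deck about parallel to the groove, axis 75 to 115 mm before the groove's middle, and rolls on its collars.
- selector_wheel (a joint): Angle of disc and knob: 0 at the end stop, growing clockwise from above. A click every 0.3927 rad (22.5 deg): third click at 1.178, last (fifth) 1.963. Starts at the end stop or first click. Needs up to 0.2 N m just after a click, none half way, then pulls itself into the next click and stays. Marks on the housing: black bar at the end stop, black dots at the clicks, orange dot at the third.
- read_key (a joint): How far the knob is pressed down, in m: 0 up, 0.005 fully down. A spring pushes it up with 4 N at the top and 8 N fully down; it can be pressed at any angle of the wheel.
- knob: Black knob: round skirt 43 mm across, 9 mm high, and on it an upright bar 48 long, 15 wide, 32 mm high, to be gripped across its 15 mm. Origin on the knob's axis at the skirt's underside, 54 mm above the deck when up. The bar runs along body x, its white pointer line toward -x (to the front). Yaw of the bar = reader yaw + 0.589 - selector_wheel (rad, counter-clockwise from above).
- knob_grip (a point): On the knob's axis, at the height to grip the bar: 84 mm above the deck when up, 11 mm below the bar's top; it moves down with the knob.
- timer: small white bench timer, 46x58x18 mm; a bystander, origin in the middle of its underside.
- cap_opener: blue moulded cap opener, 25x90x12 mm, lying flat; a bystander, origin in the middle of its underside.
- petri_dish: clear covered dish, 62 mm across, 14 mm high; a bystander, origin in the middle of its underside.
- amber_bottle_3: brown reagent bottle, 33x56x94 mm, standing; a bystander, origin in the middle of its underside.
There are look-alikes about, which are no part of the job. There is more than one size of the standard_tube; the job needs the largest.

How it is judged (in metres and radians):
On the way, in this order (a step that is already met when the one before it is completed fails the run):
1. the tube has rolled half over on the deck or ramp (angle between standard_tube's own z axis and vertical above 2.4 rad), for 0.02 s.
2. the tube lies in the groove (x of standard_tube in the frame of reader between -0.004 and 0.004 m and y of standard_tube in the frame of reader between -0.034 and 0.034 m and z of standard_tube in the frame of reader below 0.0145 m), for 0.3 s.
3. the wheel stands at the third click from the end stop (value of joint selector_wheel between 1.098 and 1.258 rad), for 0.2 s.
At the end, for the whole second after the job is handed in: Through the last second the tube lies in the groove (axis within 4 mm of its line, 34 mm of its middle), the wheel is still and within 0.08 rad of the third click (1.178 rad), the knob is pressed at least 3.5 of its 5 mm, and the fingers press on the knob with over 1.5 N (all of step 2 and all of step 3 and value of joint read_key above 0.0035 m and contact force between the fingers and knob above 1.5 N and velocity of joint selector_wheel between -0.2 and 0.2 rad/s); the arm keeps its last pose, push and grip.
It fails at once if the tube is lifted: its axis more than 40 mm above the deck (height (world z) of standard_tube above 0.04 m).
It fails at once if the timer is pushed more than 25 mm (distance of timer from where it was at the start of the episode above 0.025 m).
It fails at once if the cap opener is pushed more than 25 mm (distance of cap_opener from where it was at the start of the episode above 0.025 m).
It fails at once if the petri dish is pushed more than 25 mm (distance of petri_dish from where it was at the start of the episode above 0.025 m).
It fails at once if the amber bottle is pushed more than 25 mm (distance of amber_bottle_3 from where it was at the start of the episode above 0.025 m).
It also fails if it takes over 48 s, if anything falls off the work surface, if the arm or the gripper's body presses on something with over 40 N, if the wrist force passes 120 N, or if a joint passes its speed limit or range.

## Working session

There is one attempt and no reset: what is moved stays moved. The work goes in short steps, Python scripts to look and compute and a tool call to move; the robot and the scene stay as the last step left them, time stands still between calls to the robot, and variables do not carry over. Pictures are saved under pics/ and viewed, at most 10 in all, crops included, and the job is handed in when it is done.

Besides the shell and the picture viewer there is one more tool, called after "Emit:" as a command line: name --argument value ..., lists and objects as JSON in quotes. send_rows: Moves the arm, as the interface text tells. Its arguments: {"type":"object","properties":{"plan":{"type":"array","items":{"type":"array","items":{"type":"array","items":{"type":"number"}}}},"fingers":{"type":"number"}},"required":["plan"]}

```bash
mkdir -p pics; cat > h.py <<'E'
import numpy as np, cv2
from plant import ctrl
def snap(n,f):
    s=ctrl.snapshot(n); cv2.imwrite(f'pics/{f}.png',s['img'][:,:,::-1]); np.savez(f'pics/{f}.npz',**s); return s
def px2w(f,uv,z):
    s=np.load(f'pics/{f}.npz'); P=s['pose']; d=P[:3,:3]@np.linalg.solve(s['K'],[uv[0],uv[1],1.]); o=P[:3,3]
    return o+d*(z-o[2])/d[2]
def w2px(f,p):
    s=np.load(f'pics/{f}.npz'); P=s['pose']; c=s['K']@(P[:3,:3].T@(np.array(p)-P[:3,3])); return c[:2]/c[2]
E
python3 - <<'E'
from h import *
a=snap('top','t0');b=snap('side','s0')
for s in(a,b): print(s['K'][0,0],s['pose'].round(3).tolist())
print(ctrl.get_obs())
E
```

```text
471.3501714067383 [[0.015, -0.993, 0.117, 0.44], [-1.0, -0.013, 0.018, -0.134], [-0.016, -0.117, -0.993, 1.198], [0.0, 0.0, 0.0, 1.0]]
419.36069340319006 [[-0.945, -0.139, 0.297, 0.331], [-0.326, 0.331, -0.885, 0.659], [0.024, -0.933, -0.358, 0.381], [0.0, 0.0, 0.0, 1.0]]
{'clock': 0.1, 'joint_pos': array([ 8.32002608e+01,  2.05857673e+01,  6.37322200e-01, -1.47803457e-02,
       -7.01353262e+01, -1.65053742e+01]), 'qvel': array([-0.00437609, -0.05315202,  0.10828652,  0.02646911,  0.02629039,
        0.01809028]), 'tau': array([-1.65224534e-03, -5.84161556e+01,  2.93751276e+01,  7.01545089e+00,
        1.02297086e-02, -4.03085846e-05]), 'tool_pos': array([0.26693376, 0.61949512, 0.2257304 ]), 'orientation': array([ 1.79915733e+02, -1.04790054e-02, -2.33101383e+01]), 'force': array([ 0.12945825, -1.15822504,  0.11327255]), 'moment': array([-0.00155379, -0.03321793,  0.00477164]), 'gripper_force': 0.0, 'opening': 0.08752133306107894}
```

View pics/t0.png

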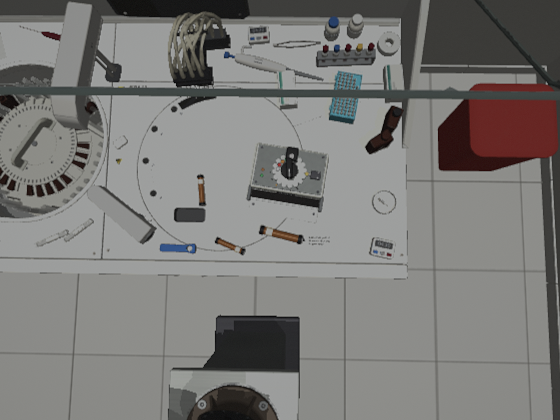

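View pics/s0.png

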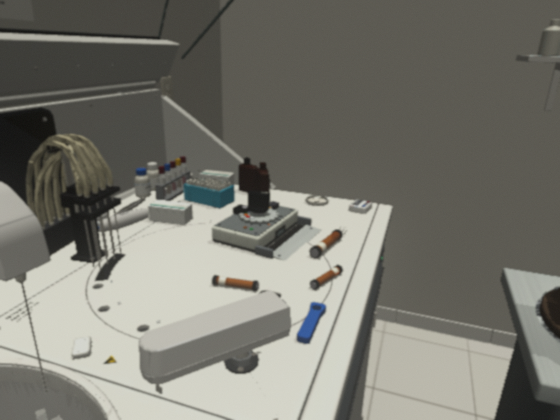

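Candidates for the tube in the top view are (281,235), (230,245) and (201,190). The one at (281,235) is the longest and lies parallel to the groove in front of the ramp. I'll enlarge it to confirm.

```bash
python3 - <<'E'
from h import *
i=cv2.imread('pics/t0.png')
cv2.imwrite('pics/c0.png',cv2.resize(i[135:255,195:350],None,fx=5,fy=5,interpolation=cv2.INTER_CUBIC))
for n,a,b in[('big',(260,231),(303,239)),('small',(216,240),(244,251)),('mid',(200,176),(202,204))]:
    p,q=px2w('t0',a,.012),px2w('t0',b,.012);print(n,p,q,np.linalg.norm(p-q))
E
```

```text
big [ 0.49439732 -0.05764842  0.012     ] [ 0.47592942 -0.16594263  0.012     ] 0.10985763184816467
small [0.47021186 0.0525745  0.012     ] [ 0.44380586 -0.01858108  0.012     ] 0.07589724783248586
mid [0.6325271  0.09871691 0.012     ] [0.56068159 0.09106308 0.012     ] 0.07225204596653652
```

View pics/c0.png

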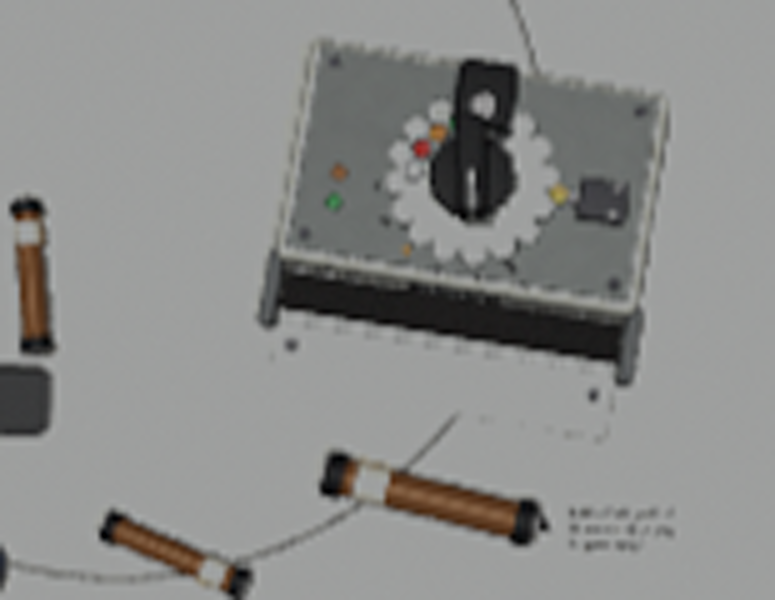

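```bash
python3 - <<'E'
from h import *
f=lambda u,v,z:px2w('t0',(195+u/5-.4,135+v/5-.4),z)
W=[f(280,250,.038),f(637,308,.038),f(315,42,.038),f(665,95,.038)]
L=np.array([[.013,.092],[.013,-.092],[.127,.092],[.127,-.092]])
W=np.array(W)[:,:2]
for i,j in((0,1),(2,3),(0,2),(1,3)):print(np.linalg.norm(W[i]-W[j]))
A=L-L.mean(0);B=W-W.mean(0)
H=A.T@B;yaw=np.arctan2(H[0,1]-H[1,0],H[0,0]+H[1,1]);R=np.array([[np.cos(yaw),-np.sin(yaw)],[np.sin(yaw),np.cos(yaw)]])
t=W.mean(0)-R@L.mean(0)
print('yaw',np.degrees(yaw),'origin',t,'res',(W-(L@R.T+t))*1e3)
print('knob axis',R@[.066,0]+t)
a,b=f(335,474,.012),f(528,522,.012)
print('tube ends in reader',R.T@(a[:2]-t),R.T@(b[:2]-t),a,b)
for n,uv,z in[('ptr near',(474,215),.095),('ptr far',(472,168),.095),('knob c',(473,178),.095),('orange',(407,251),.038),('grey cheekL',(268,322),.02),('cheekR',(625,380),.02),('screw',(291,345),.002),('screwR',(593,395),.002)]:
    p=f(*uv,z)[:2];print(n,p,(R.T@(p-t)*1e3).round(1))
E
```

```text
0.17969282851192914
0.17770004596528685
0.1070031857558108
0.10841181666642839
yaw -8.147522124144524 origin [ 0.57891352 -0.11958217] res [[ 3.38550789 -3.15089219]
 [ 2.71524783  1.30086631]
 [-3.54456096 -2.18634504]
 [-2.55619476  4.03637092]]
knob axis [ 0.64424734 -0.12893584]
tube ends in reader [-0.08784428  0.04600248] [-0.09647055 -0.0535581 ] [ 0.49847547 -0.06159452  0.012     ] [ 0.47582631 -0.15892764  0.012     ]
ptr near [ 0.61784256 -0.1300442 ] [40.  -4.8]
ptr far [ 0.64041353 -0.12879166] [62.2 -0.4]
knob c [ 0.63560557 -0.12933123] [57.5 -1.6]
orange [ 0.60851431 -0.09677043] [26.1 26.8]
grey cheekL [ 0.57409995 -0.02673975] [-17.9  91.2]
cheekR [ 0.54722905 -0.20658465] [-19.  -90.6]
screw [ 0.56448605 -0.03715063] [-26.   79.6]
screwR [ 0.54099415 -0.19148793] [-27.3 -76.6]
```

The candidate at (281,235) measures about 110 mm, so it's the largest tube; the other two are about 75 mm. In the crop, the knob's pointer runs straight to the front at (474,215). That gives a bar yaw of about 3°, so the wheel is at the first click. The orange dot at (407,251) fits the third click. Next I'll travel to a point above and behind the tube.

```bash
cat >> h.py <<'E'
def row(c,t):  # commanded & target [x,y,z(m),yaw(deg)], tool pointing down
    a=np.radians(c[3]);d=np.array(t[:3])-np.array(c[:3])
    return (100*np.array([d[0]*np.cos(a)+d[1]*np.sin(a), d[0]*np.sin(a)-d[1]*np.cos(a), -d[2]])).round(2).tolist()+[0,0,round(c[3]-t[3],1)]
T=np.array([.5789,-.1196]);Y=-8.15
def r2w(x,y):
    a=np.radians(Y);return T+np.array([x*np.cos(a)-y*np.sin(a),x*np.sin(a)+y*np.cos(a)])/1e3
E
python3 - <<'E'
from h import *
print(row([.267,.62,.227,-23.3],[.40,.27,.26,-16]))
print(row([.40,.27,.26,-16],[.44,-.11,.25,-8.3]))
E
```

```text
[26.06, 26.88, -3.3, 0, 0, -7.3]
[14.32, 35.43, 1.0, 0, 0, -7.7]
```

The rows are not in the units I measure in: shifts go in shares of 400 mm and turns go in shares of 180 degrees. I convert before sending: 25 cm / 40 = 0.625, -3.3 cm / 40 = -0.0825, -7.3 degrees / 180 = -0.0406.

Emit:
send_rows --plan '[[[0.08, 0.0825, -0.025, 0, 0, -0.0056], [0.1625, 0.1675, -0.05, 0, 0, -0.0111], [0.2375, 0.25, -0.075, 0, 0, -0.0167], [0.3125, 0.325, -0.0825, 0, 0, -0.0222], [0.3875, 0.4, -0.0825, 0, 0, -0.0278], [0.4625, 0.475, -0.0825, 0, 0, -0.0333], [0.5375, 0.55, -0.0825, 0, 0, -0.0389], [0.6, 0.625, -0.0825, 0, 0, -0.0406]]]'

```text
clock: 0.77
tool_pos: [0.3837, 0.3089, 0.2595]
orientation: [180.0, 0.0, -15.9]
force: [1.7, 0.5, 0.6]
opening: 0.0872
gripper_force: 0.0
```

```bash
python3 - <<'E'
from h import *
o=ctrl.get_obs();print(o['tool_pos'],o['orientation'],o['joint_pos'])
a=np.radians(-23.3);x,y=.24,.25
c=[.267+x*np.cos(a)+y*np.sin(a),.62+x*np.sin(a)-y*np.cos(a),.26,-16];print(c,row(c,[.44,-.11,.25,-8.3]))
E
```

```text
[0.38371205 0.30892585 0.25945495] [ 1.79999738e+02  4.14686017e-04 -1.59308135e+01] [ 6.17512617e+01  1.86614143e+00 -1.86639018e+01 -3.72845585e-04
 -6.94703015e+01  1.23180555e+01]
[np.float64(0.38854075588159975), np.float64(0.29545748404911665), 0.26, -16] [16.12, 37.56, 1.0, 0, 0, -7.7]
```

Scaled: 30 cm / 40 = 0.75, 26.3 cm / 40 = 0.6575, -7.7 degrees / 180 = -0.0428.

Emit:
send_rows --plan '[[[0.04, 0.095, 0, 0, 0, -0.0056], [0.08, 0.1875, 0, 0, 0, -0.0111], [0.12, 0.2825, 0, 0, 0, -0.0167], [0.16, 0.375, 0, 0, 0, -0.0222], [0.2, 0.47, 0.005, 0, 0, -0.0278], [0.2425, 0.5625, 0.01, 0, 0, -0.0333], [0.2825, 0.6575, 0.015, 0, 0, -0.0389], [0.3225, 0.75, 0.02, 0, 0, -0.0428]]]'

```text
clock: 1.43
tool_pos: [0.4242, -0.015, 0.2517]
orientation: [-180.0, -0.0, -8.2]
force: [1.9, -0.0, 0.3]
opening: 0.0878
gripper_force: 0.0
```

Scaled: 8 cm / 40 = 0.2, 3.9 cm / 40 = 0.0975.

Emit:
send_rows --plan '[[[0.0275, 0.0975, 0, 0, 0, 0], [0.0525, 0.2, 0.005, 0, 0, 0], [0.0525, 0.2, 0.005, 0, 0, 0], [0.0525, 0.2, 0.005, 0, 0, 0], [0.0525, 0.2, 0.005, 0, 0, 0]]]'

```text
clock: 1.85
tool_pos: [0.4336, -0.0955, 0.2493]
orientation: [-180.0, 0.0, -8.4]
force: [-0.0, -0.0, 0.6]
opening: 0.088
gripper_force: 0.0
```

```bash
python3 - <<'E'
from h import *
o=ctrl.get_obs();print(o['tool_pos'],o['orientation'],o['joint_pos'])
snap('wrist','w1'); i=cv2.imread('pics/w1.png');cv2.imwrite('pics/w1b.png',cv2.resize(i,(784,588)))
E
```

```text
[ 0.4336251  -0.09554357  0.24925891] [-1.79998616e+02  3.68635153e-02 -8.41714216e+00] [ 1.31519537e+01 -2.82306250e+00 -2.46435986e+01 -1.59807895e-02
 -6.82132379e+01  6.84368394e+01]
```

View pics/w1b.png

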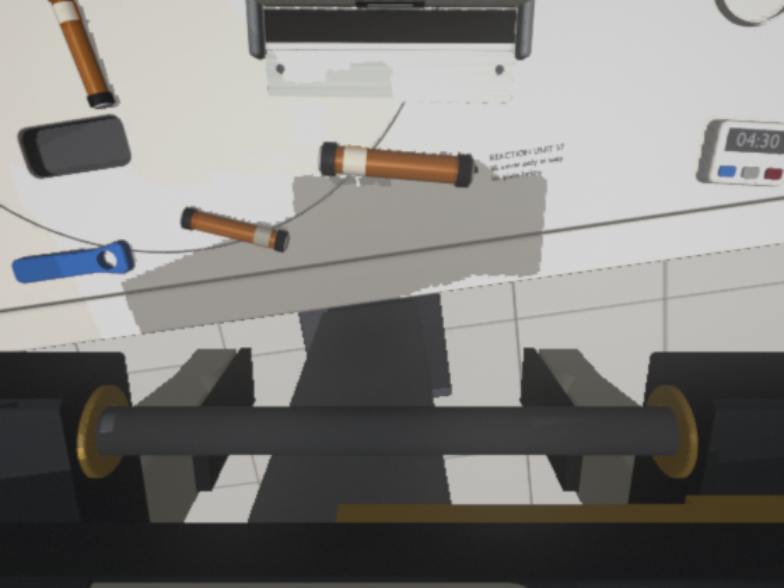

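The wrist view shows the big tube with its collars at (328,159) and (465,170). The ramp's foot corners are at (268,95) and (513,103), with the cheek ends at about (257,55) and (525,55).

```bash
python3 - <<'E'
from h import *
f=lambda u,v,z:px2w('w1',(u/1.4,v/1.4),z)[:2]
a=np.radians(Y);R=np.array([[np.cos(a),-np.sin(a)],[np.sin(a),np.cos(a)]])
for n,u,v,z in[('colL',328,159,.012),('colR',465,170,.012),('footL',268,95,0),('footR',513,103,0),('crestL',268,45,.004),('crestR',515,46,.004),('cheekL',257,55,.02),('cheekR',525,55,.02),('small a',189,218,.012),('small b',282,240,.012)]:
    p=f(u,v,z);print(n,p.round(4),(R.T@(p-T)*1e3).round(1))
p=f(268,45,.004)-f(515,46,.004);print('yaw crest',np.degrees(np.arctan2(-p[0],p[1])));p=f(257,55,.02)-f(525,55,.02);print('yaw cheek',np.degrees(np.arctan2(-p[0],p[1])),np.linalg.norm(p))
E
```

```text
colL [ 0.4965 -0.0619] [-89.8  45.4]
colR [ 0.4741 -0.1597] [-98.  -54.5]
footL [ 0.5469 -0.0254] [-45.   88.7]
footR [ 0.5155 -0.2008] [-51.2 -89.4]
crestL [ 0.5789 -0.0331] [-12.3  85.6]
crestR [ 0.553  -0.2043] [-13.7 -87.5]
cheekL [ 0.5711 -0.0274] [-20.8  90.2]
cheekR [ 0.5446 -0.2067] [-21.6 -91.1]
small a [0.4693 0.049 ] [-132.4  151.3]
small b [ 0.4427 -0.0167] [-149.4   82.5]
yaw crest -8.612822771664598
yaw cheek -8.399129287126197 0.181242001930809
```

```bash
python3 - <<'E'
from h import *
c=[.4336,-.0955,.2493,-8.4]
n=np.array([np.cos(np.radians(12.9)),-np.sin(np.radians(12.9))])
s=np.array([.4853,-.1108])-.040*n
print(s,row(c,[*s,.04,-12.9]))
c1=[*s,.010,-12.9]
for x in(-21,-19): e=r2w(x,-3);print(x,e,row(c1,[*e,.010,-8.3]))
E
```

```text
[ 0.44630955 -0.10187   ] [1.35, 0.44, 20.93, 0, 0, 4.5]
-21 [ 0.5576868  -0.11959263] [11.25, -0.76, -0.0, 0, 0, -4.6]
-19 [ 0.5596666  -0.11987616] [11.45, -0.78, -0.0, 0, 0, -4.6]
```

Scaled: 21 cm / 40 = 0.525, 19 cm / 40 = 0.475, 4.5 degrees / 180 = 0.025.

Emit:
send_rows --plan '[[[0.01, -0.0025, 0.1, 0, 0, 0.0111], [0.02, -0.0075, 0.2, 0, 0, 0.025], [0.0325, -0.01, 0.3, 0, 0, 0.025], [0.0325, -0.01, 0.4, 0, 0, 0.025], [0.0325, -0.01, 0.475, 0, 0, 0.025], [0.0325, -0.01, 0.525, 0, 0, 0.025], [0.0325, -0.01, 0.525, 0, 0, 0.025], [0.0325, -0.01, 0.525, 0, 0, 0.025]]]' --fingers 0.8

```text
clock: 2.57
tool_pos: [0.4471, -0.0919, 0.0393]
orientation: [179.9, 0.1, -12.6]
force: [1.1, -1.2, -0.2]
opening: 0.0702
gripper_force: 0.0
```

I entered the y shift with the wrong sign, so the tool is 10 mm off to the left. I'll correct that, then descend.

Scaled: 2.9 cm / 40 = 0.0725, 2 cm / 40 = 0.05, 0.2 degrees / 180 = 0.0011.

Emit:
send_rows --plan '[[[0.0025, 0.0225, 0, 0, 0, 0.0011], [0.0025, 0.0225, 0.025, 0, 0, 0.0011], [0.0025, 0.0225, 0.05, 0, 0, 0.0011], [0.0025, 0.0225, 0.0725, 0, 0, 0.0011], [0.0025, 0.0225, 0.0725, 0, 0, 0.0011], [0.0025, 0.0225, 0.0725, 0, 0, 0.0011]]]'

```text
clock: 3.07
tool_pos: [0.4468, -0.1021, 0.0113]
orientation: [-180.0, -0.0, -13.0]
force: [0.1, -0.2, -0.2]
opening: 0.0703
gripper_force: 0.0
```

Scaled: 4 cm / 40 = 0.1, 1.5 cm / 40 = 0.0375, -1.5 degrees / 180 = -0.0083.

Emit:
send_rows --plan '[[[0.0125, 0, 0, 0, 0, 0], [0.025, 0, 0, 0, 0, 0], [0.0375, 0, 0, 0, 0, 0], [0.05, 0, 0, 0, 0, 0], [0.0625, 0, 0, 0, 0, 0], [0.075, 0, 0, 0, 0, -0.0028], [0.0875, 0, 0, 0, 0, -0.0056], [0.1, 0, 0, 0, 0, -0.0083]]]'

```text
clock: 3.73
tool_pos: [0.4858, -0.1113, 0.0105]
orientation: [180.0, 0.0, -11.5]
force: [-0.2, 0.4, 0.3]
opening: 0.0697
gripper_force: 0.0
```

```bash
python3 - <<'E'
from h import *
o=ctrl.get_obs();p=o['tool_pos'];e=r2w(-20,-3);print(row([.4858,-.111,.0113,-11.5],[*e,.0113,-8.3]))
snap('wrist','w2')
i=cv2.imread('pics/w2.png');cv2.imwrite('pics/w2b.png',cv2.resize(i,(784,588)))
E
```

```text
[7.32, -0.6, -0.0, 0, 0, -3.2]
```

View pics/w2b.png

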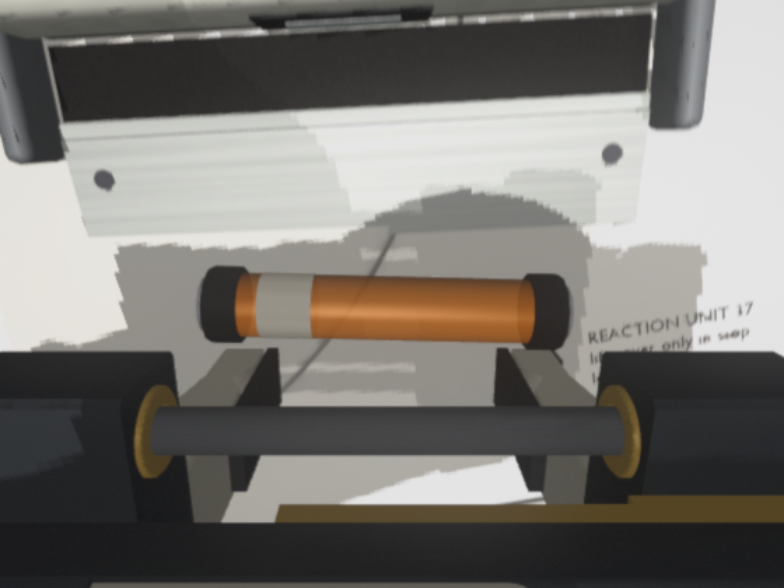

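The tube lies level at (200–570, 308), centred on the fingers just in front of them, with the ramp ahead at rows 95–235. I'll keep pushing.

Scaled: 3.9 cm / 40 = 0.0975, 3.4 cm / 40 = 0.085, -3.2 degrees / 180 = -0.0178.

Emit:
send_rows --plan '[[[0.01, 0, 0, 0, 0, -0.0028], [0.0225, 0, 0, 0, 0, -0.0056], [0.035, 0, 0, 0, 0, -0.0083], [0.0475, -0.0025, 0, 0, 0, -0.0111], [0.06, -0.005, 0, 0, 0, -0.0139], [0.0725, -0.005, 0, 0, 0, -0.0178], [0.085, -0.0075, 0, 0, 0, -0.0178], [0.0975, -0.0075, 0, 0, 0, -0.0178]]]'

```text
clock: 4.45
tool_pos: [0.5246, -0.1159, 0.0105]
orientation: [180.0, 0.0, -8.3]
force: [-0.8, 0.1, 1.2]
opening: 0.0699
gripper_force: 0.2
```

Scaled: 3.4 cm / 40 = 0.085, 3 cm / 40 = 0.075.

Emit:
send_rows --plan '[[[0.0125, 0, 0, 0, 0, 0], [0.025, 0, 0, 0, 0, 0], [0.0375, 0, 0, 0, 0, 0], [0.05, 0, 0, 0, 0, 0], [0.0625, 0, 0, 0, 0, 0], [0.075, 0, 0, 0, 0, 0], [0.085, 0, 0, 0, 0, 0], [0.085, 0, 0, 0, 0, 0]]]'

```text
clock: 5.12
tool_pos: [0.5562, -0.1209, 0.0099]
orientation: [180.0, 0.2, -8.4]
force: [-4.4, 2.9, 2.7]
opening: 0.0701
gripper_force: 2.8
```

```bash
python3 - <<'E'
from h import *
print(ctrl.get_obs()['tool_pos'],r2w(-20,-3))
snap('wrist','w3')
i=cv2.imread('pics/w3.png');cv2.imwrite('pics/w3b.png',cv2.resize(i,(784,588)))
E
```

```text
[ 0.55618838 -0.12088924  0.00992761] [ 0.5586767 -0.1197344]
```

View pics/w3b.png

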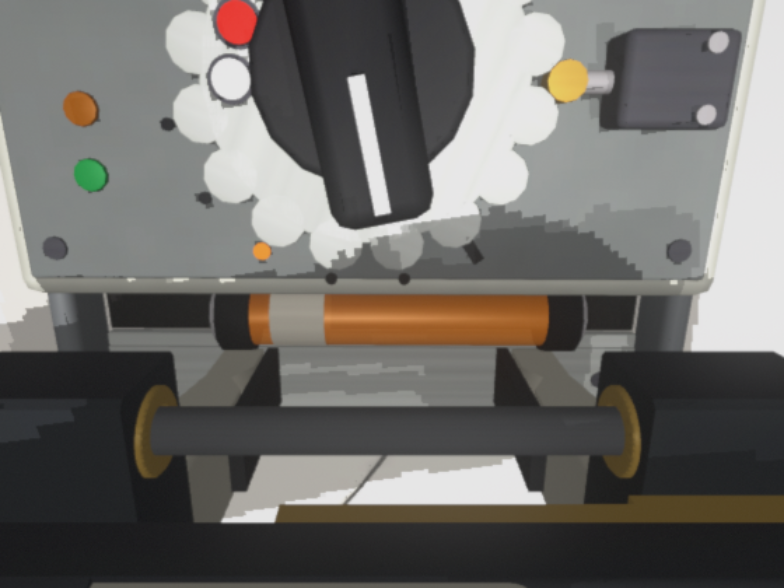

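The tube shows against the fence at (215–582, 322), between the cheeks and level. I'll check its position, and measure the knob from the pointer line (356,77)–(381,213).

```bash
python3 - <<'E'
from h import *
f=lambda u,v,z:px2w('w3',(u/1.4,v/1.4),z)[:2]
a=np.radians(-8.35);R=np.array([[np.cos(a),-np.sin(a)],[np.sin(a),np.cos(a)]])
for n,u,v,z in[('L near edge',235,348,.012),('R near edge',565,348,.012),('near hi',235,348,.016),('L',220,322,.012),('R',580,322,.012),('pn',381,213,.095),('pf',356,77,.095),('nearcorner L',335,224,.095),('nearcorner R',432,206,.095),('orange',262,251,.038),('bar',474,252,.038),('edge L',50,287,.038),('edge R',700,287,.038)]:
    p=f(u,v,z);print(n,p.round(4),(R.T@(p-T)*1e3).round(1))
d=f(356,77,.095)-f(381,213,.095);print('bar yaw',np.degrees(np.arctan2(d[1],d[0])),np.linalg.norm(d))
E
```

```text
L near edge [ 0.5728 -0.0751] [-12.5  43.2]
R near edge [ 0.5576 -0.1788] [-12.4 -61.7]
near hi [ 0.5743 -0.0765] [-10.8  41.9]
L [ 0.5821 -0.0724] [-3.7 47.2]
R [ 0.5658 -0.1839] [ -3.7 -65.5]
pn [ 0.6206 -0.1301] [42.8 -4.3]
pf [ 0.6383 -0.1295] [60.2 -1.1]
nearcorner L [ 0.6201 -0.1236] [41.3  2.1]
nearcorner R [ 0.6206 -0.1371] [ 43.8 -11.3]
orange [ 0.6072 -0.0973] [24.8 26.2]
bar [ 0.5993 -0.1498] [ 24.6 -26.9]
edge L [ 0.6059 -0.0417] [15.4 81. ]
edge R [ 0.5818 -0.206 ] [ 15.4 -85.1]
bar yaw 1.8967326266065758 0.017692466223877237
```

Scaled: -14 cm / 40 = -0.35, -12 cm / 40 = -0.3.

Emit:
send_rows --plan '[[[-0.0125, 0, 0, 0, 0, 0], [-0.03, 0, 0, 0, 0, 0], [-0.0625, 0, -0.025, 0, 0, 0], [-0.1, 0, -0.1, 0, 0, 0], [-0.125, 0, -0.2, 0, 0, 0], [-0.125, 0, -0.3, 0, 0, 0], [-0.125, 0, -0.35, 0, 0, 0], [-0.125, 0, -0.35, 0, 0, 0]]]' --fingers 0.6

```text
clock: 5.83
tool_pos: [0.5111, -0.1135, 0.1564]
orientation: [-179.9, -0.6, -8.2]
force: [0.7, -0.4, -0.4]
opening: 0.0529
gripper_force: 0.0
```

Emit:
send_rows --plan '[[[0, 0, 0, 0, 0, 0], [0, 0, 0, 0, 0, 0]]]'

```text
clock: 6.0
tool_pos: [0.5076, -0.1135, 0.1502]
orientation: [-180.0, 0.0, -8.3]
force: [0.4, 0.3, -1.9]
opening: 0.0527
gripper_force: 0.0
```

```bash
python3 - <<'E'
from h import *
print(ctrl.get_obs()['tool_pos'],ctrl.get_obs()['orientation'])
snap('wrist','w4')
i=cv2.imread('pics/w4.png');cv2.imwrite('pics/w4b.png',cv2.resize(i,(784,588)))
E
```

```text
[ 0.50761844 -0.11354509  0.15020337] [-1.79977501e+02  4.80244526e-03 -8.31954968e+00]
```

View pics/w4b.png

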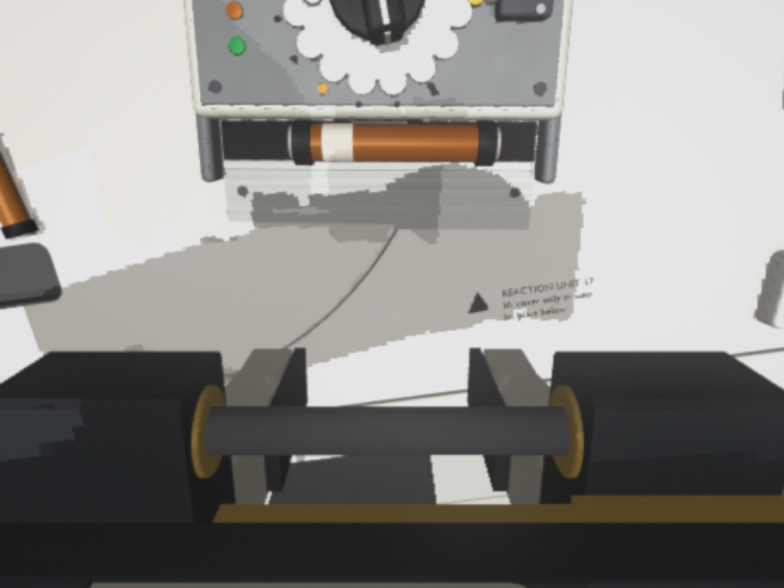

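The tube lies in the groove at (290–500, 143). Now the knob: both views put its axis at (0.6443, −0.129) and the bar's yaw near 2.9°.

```bash
python3 - <<'E'
from h import *
f=lambda u,v,z:px2w('w4',(u/1.4,v/1.4),z)[:2]
a=np.radians(-8.35);R=np.array([[np.cos(a),-np.sin(a)],[np.sin(a),np.cos(a)]])
for u in(302,488): print((R.T@(f(u,144,.012)-T)*1e3).round(1))
c=[.5076,-.1135,.1502,-8.3];print(row(c,[.6443,-.129,.15,2.9]),row([.6443,-.129,.15,2.9],[.6443,-.129,.066,2.9]))
E
```

```text
[-1.7 41.2]
[ -1.6 -59.4]
[13.75, -0.44, 0.02, 0, 0, -11.2] [0.0, 0.0, 8.4, 0, 0, 0.0]
```

Scaled: 13.7 cm / 40 = 0.3425, 10.5 cm / 40 = 0.2625, -11.2 degrees / 180 = -0.0622.

Emit:
send_rows --plan '[[[0.0875, -0.0025, 0, 0, 0, -0.0167], [0.175, -0.005, 0, 0, 0, -0.0333], [0.2625, -0.0075, 0, 0, 0, -0.05], [0.3425, -0.01, 0, 0, 0, -0.0622], [0.3425, -0.01, 0, 0, 0, -0.0622], [0.3425, -0.01, 0, 0, 0, -0.0622], [0.3425, -0.01, 0, 0, 0, -0.0622]]]'

```text
clock: 6.63
tool_pos: [0.6433, -0.1295, 0.1483]
orientation: [-180.0, 0.2, 2.8]
force: [-0.3, -1.4, -0.5]
opening: 0.0524
gripper_force: 0.0
```

Scaled: 8.4 cm / 40 = 0.21, 7.5 cm / 40 = 0.1875.

Emit:
send_rows --plan '[[[0, 0, 0.05, 0, 0, 0], [0, 0, 0.1, 0, 0, 0], [0, 0, 0.15, 0, 0, 0], [0, 0, 0.1875, 0, 0, 0], [0, 0, 0.21, 0, 0, 0], [0, 0, 0.21, 0, 0, 0], [0, 0, 0.21, 0, 0, 0]]]'

```text
clock: 7.22
tool_pos: [0.644, -0.1295, 0.0668]
orientation: [180.0, 0.0, 2.9]
force: [-0.5, 0.3, 1.2]
opening: 0.0523
gripper_force: 0.0
```

```bash
python3 - <<'E'
from h import *
o=ctrl.get_obs();print(o['tool_pos'],o['orientation'],o['joint_pos'],o['force'])
snap('wrist','w5')
i=cv2.imread('pics/w5.png');cv2.imwrite('pics/w5b.png',cv2.resize(i,(784,588)))
E
```

```text
[ 0.64399777 -0.12948053  0.0667535 ] [1.79985261e+02 3.30082837e-02 2.90561417e+00] [ 5.61651496e+00  2.65198368e+01 -1.25750437e+01  1.69500170e-02
 -5.09387891e+01  8.72784185e+01] [-0.54018311  0.31700597  1.24252109]
```

View pics/w5b.png

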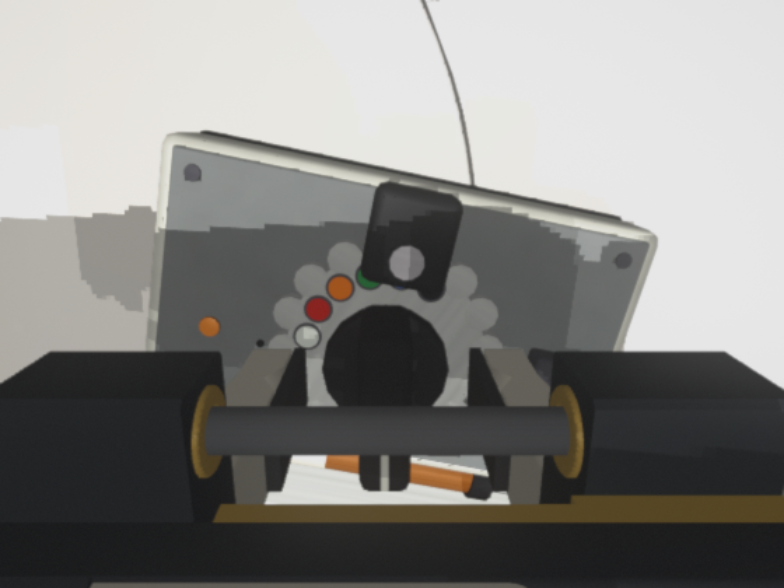

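The bar stands centred between the fingers, at (360–410, 310–490) and aligned with the tool, so I'll close the fingers.

Emit:
send_rows --plan '[[[0, 0, 0, 0, 0, 0], [0, 0, 0, 0, 0, 0], [0, 0, 0, 0, 0, 0], [0, 0, 0, 0, 0, 0], [0, 0, 0, 0, 0, 0], [0, 0, 0, 0, 0, 0], [0, 0, 0, 0, 0, 0], [0, 0, 0, 0, 0, 0]]]' --fingers 0

```text
clock: 7.93
tool_pos: [0.6445, -0.129, 0.0667]
orientation: [-180.0, -0.0, 2.9]
force: [-1.5, 4.5, 2.8]
opening: 0.0146
gripper_force: 30.0
```

Scaled: 22.5 degrees / 180 = 0.125.

Emit:
send_rows --plan '[[[0, 0, 0, 0, 0, 0.0167], [0, 0, 0, 0, 0, 0.0333], [0, 0, 0, 0, 0, 0.05], [0, 0, 0, 0, 0, 0.0667], [0, 0, 0, 0, 0, 0.0833], [0, 0, 0, 0, 0, 0.1], [0, 0, 0, 0, 0, 0.1167], [0, 0, 0, 0, 0, 0.125]]]'

```text
clock: 8.6
tool_pos: [0.6444, -0.1294, 0.0667]
orientation: [180.0, 0.0, -19.8]
force: [-1.8, 2.8, 2.1]
opening: 0.0148
gripper_force: 30.0
```

Scaled: 22.5 degrees / 180 = 0.125.

Emit:
send_rows --plan '[[[0, 0, 0, 0, 0, 0.0167], [0, 0, 0, 0, 0, 0.0333], [0, 0, 0, 0, 0, 0.05], [0, 0, 0, 0, 0, 0.0667], [0, 0, 0, 0, 0, 0.0833], [0, 0, 0, 0, 0, 0.1], [0, 0, 0, 0, 0, 0.1167], [0, 0, 0, 0, 0, 0.125]]]'

```text
clock: 9.27
tool_pos: [0.6442, -0.1297, 0.0667]
orientation: [180.0, 0.0, -42.3]
force: [-1.6, 0.3, 2.6]
opening: 0.015
gripper_force: 30.0
```

Emit:
send_rows --plan '[[[0, 0, 0, 0, 0, 0], [0, 0, 0, 0, 0, 0], [0, 0, 0, 0, 0, 0], [0, 0, 0, 0, 0, 0], [0, 0, 0, 0, 0, 0], [0, 0, 0, 0, 0, 0]]]'

```text
clock: 9.77
tool_pos: [0.6442, -0.1297, 0.0665]
orientation: [180.0, 0.0, -42.1]
force: [-2.8, -1.6, 4.6]
opening: 0.0146
gripper_force: 30.0
```

```bash
python3 - <<'E'
from h import *
o=ctrl.get_obs();print(o)
snap('top','t6')
i=cv2.imread('pics/t6.png');cv2.imwrite('pics/t6b.png',cv2.resize(i[135:255,220:360],None,fx=5,fy=5,interpolation=cv2.INTER_CUBIC))
E
```

```text
{'clock': 9.7667, 'joint_pos': array([ 5.59448028e+00,  2.65491217e+01, -1.25549174e+01,  9.26867394e-03,
       -5.09246784e+01,  4.23057750e+01]), 'qvel': array([ 0.01483698,  0.07184429, -0.09213345, -0.10248177,  0.08538379,
       -0.08886765]), 'tau': array([ 7.36618526e-01, -5.91601217e+01,  2.49936157e+01,  5.46434015e+00,
        1.28553584e+00,  3.60689394e-02]), 'tool_pos': array([ 0.64418775, -0.12966515,  0.06653864]), 'orientation': array([ 1.79973920e+02,  1.40102820e-02, -4.20939037e+01]), 'force': array([-2.81366784, -1.61990201,  4.55125727]), 'moment': array([-0.25471562,  1.17387725, -0.0646104 ]), 'gripper_force': 29.984520077705383, 'opening': 0.014606625307981302}
```

View pics/t6b.png

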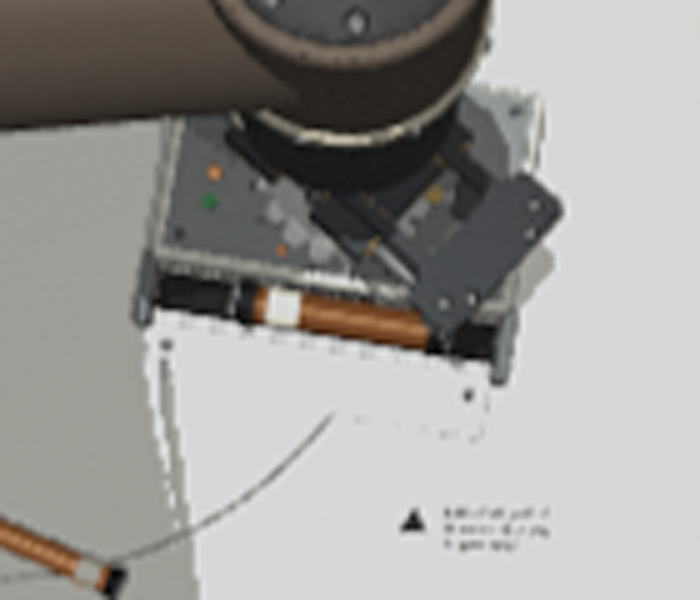

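The tube sits in the groove at about (340,318) in the crop. The knob has followed through 45° to the third click. Now I'll press it down.

Scaled: 0.6 cm / 40 = 0.015, 0.5 cm / 40 = 0.0125.

Emit:
send_rows --plan '[[[0, 0, 0.0025, 0, 0, 0], [0, 0, 0.005, 0, 0, 0], [0, 0, 0.0075, 0, 0, 0], [0, 0, 0.01, 0, 0, 0], [0, 0, 0.0125, 0, 0, 0], [0, 0, 0.015, 0, 0, 0], [0, 0, 0.015, 0, 0, 0], [0, 0, 0.015, 0, 0, 0]]]'

```text
clock: 10.48
tool_pos: [0.6443, -0.1297, 0.0615]
orientation: [180.0, -0.0, -42.1]
force: [-6.8, -0.3, 12.4]
opening: 0.0148
gripper_force: 30.0
```

Scaled: 0.1 cm / 40 = 0.0025.

Emit:
send_rows --plan '[[[0, 0, 0.0025, 0, 0, 0], [0, 0, 0.0025, 0, 0, 0], [0, 0, 0.0025, 0, 0, 0], [0, 0, 0.0025, 0, 0, 0], [0, 0, 0.0025, 0, 0, 0], [0, 0, 0.0025, 0, 0, 0]]]'

```text
clock: 10.98
tool_pos: [0.6444, -0.1297, 0.0615]
orientation: [180.0, -0.0, -42.1]
force: [-9.0, 1.2, 18.7]
opening: 0.0146
gripper_force: 30.0
```

The height stayed the same while the force rose, so the knob is at its bottom stop. I'll hand in now.

```bash
python3 -c "
from plant import ctrl
print(ctrl.close_job())"
```

```text
the job is handed in; nothing more can be done
None
```

I handed the job in at about 11 s with the amber tube rolled into the groove, the knob turned from the first to the third click, and the knob held at its bottom stop; no verdict came back.

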